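# Answer the dose reminder and open the safety-capped vitamin bottle

## Robot

A 7-joint arm with a two-finger parallel gripper is mounted at the origin on the work surface. World frame = base frame: x ahead of the robot, y to its left, z up, the work surface at z = 0. Lengths are in m, angles in rad, forces in N, time in s.
With the tool pointing down it reaches from about 0.425 to 0.825 m from the base axis. Payload 3.6 kg.
Tool frame: the origin (TCP) lies midway between the tips of the shut fingers; the grasp point (between the pads) lies 19 mm behind it; z points along the fingers, y is the line along which they close (so a half turn about z gives the same grasp; the last joint's range is limited). The gripper opens to 85 mm and grips with 20 to 120 N. Pads are 22 mm wide; open, the fingers measure 114 mm over their backs; the gripper's body (76 mm by 85 mm) begins 54 mm behind the grasp point. The pads swing forward as they close: fully open they stand 13 mm farther back than shut.
Start: joints at [1.238, 0.615, -0.013, 1.423, 0.008, 1.103, -0.04], TCP at [0.196, -0.62, 0.231] pointing down, gripper open.
Joint ranges: [-3.12, 3.12], [-0.3, 2.06], [-1.34, 1.32], [0.26, 2.42], [-1.36, 4.5], [0.01, 1.98], [-2.84, 2.84]. Speed limits (rad/s): [2.79, 2.79, 3.14, 3.14, 3.14, 3.14, 3.14].

## Interface

Orientations are given as a unit quaternion [w, x, y, z].
In Python, from cell import telemetry, optics, order gives the robot as it stands. The module is installed in compiled form; this text tells all that it offers.
- The arm moves only by the tool play_rows, never from a script. Its argument "targets" is a list of rows, each a list of 2 entries, a list of its own where there are three numbers: the shift along the tool's x, y, z each as a share of 500 mm, from -1 to 1, then the turn, a rotation vector about the tool's x, y, z each as a share of pi/4 rad, from -1 to 1. A call has exactly 10 rows; each row is the pose to reach, as a shift and turn from the pose commanded when the call began, along the tool's axes at that moment; what a row does not reach only later rows make up. A row lasts 1/12 s, in which the tool goes at most 41.7 mm and 7.16 degrees, less where a joint would pass 70% of its speed; a pose out of reach is approached as far as the arm can. A call with a number of a shift or a turn outside -1 to 1 is refused whole. A call with a gripper value outside its range is refused whole. "jaw" is the opening, from -1 (shut) to 1 (fully open), set as the call begins (left out, the last holds). The fingers move at their own pace and stop on an object; "newtons" is the grip in N (left out, the last holds). Time passes only in rows, so rows that repeat a pose let the fingers close, or fill a call up. It gives the time, the measured TCP pose, the force, the opening and the grip force at its end, in the units of the state.
- telemetry.sense(): the state, without advancing time (a new reading comes with each control period).
- optics.read_camera(name): name is "side" or "top" or "wrist"; returns a dict with "color" (400x640x3 uint8, red, green, blue), "range_z" (400x640 float32, m along the optical axis (not along the pixel's ray), 0 where there is no reading), "intrinsics" (3x3 intrinsics, pixels), "k1" (the pictures are not rectified: a ray, as slopes to the right and down, at radius r is drawn at 1 + k1 r^2 times it, then the intrinsics apply), "world_from_camera" (4x4, takes a point from camera to world coordinates). Camera axes: x right, y up, looking along -z (the intrinsics and any distortion apply to the point x, -y, -z); pixel columns grow to the right and rows downward; lengths in m; the calibration is good to about 2 mm. A picture is of the moment at which its call begins.
- order.sign_off(): hands the job in; it is judged then, once.
The state is a dict: "t": time; "joint_pos": joint angles; "dq": joint speeds; "joint_torque": joint torques, N m; "tool_pos": TCP position; "ee_rot": TCP orientation; "contact_force": force on the tool from outside, world axes, zero at the start; "ft_torque": the same for the moment, N m; "width": finger opening in m; "gripper_force": force on a finger pad.
Only numpy, scipy, OpenCV 4.12 (cv2) and the standard library are available. Lean on these libraries where they do the work, as an engineer would, in place of code of your own. Each camera call takes 0.05 s, during which the arm holds its last target. There are 200 camera calls.

## Task

Answer the dose reminder on the desk by pressing its red, then its blue, then its green key fully down, one at a time and letting each come up again; leave the yellow key alone. Then push the vitamin bottle's safety cap down, twist it anticlockwise while it is down, and lift it off. Finish still holding the cap in the gripper, level and still, about 6 cm above the bottle's mouth and straight over it, without shifting the other things on the desk.

Things in the scene. Friction and masses are not known exactly. Their poses are not given: they have to be found in the camera images.
- key_red (a joint): Travel of the red key of the dose reminder (stop the alarm), m: 0 = up, 0.006 = fully down. Spring return; about 1.5 N starts it and 5 N holds it fully down.
- key_red_top (a point): Centre of the top face of the red key when up: a round red plastic button, 28 mm across, standing 10 mm proud of a grey collar 44 mm across and 12 mm tall, pressed straight down. Its top is 52 mm above the desk. The order of the four colours along the row differs from time to time.
- key_blue (a joint): Travel of the blue key of the dose reminder (choose today's dose), m: 0 = up, 0.006 = fully down. Spring return; about 1.5 N starts it and 5 N holds it fully down.
- key_blue_top (a point): Centre of the top face of the blue key when up: a round blue plastic button, 28 mm across, standing 10 mm proud of a grey collar 44 mm across and 12 mm tall, pressed straight down. Its top is 52 mm above the desk. The order of the four colours along the row differs from time to time.
- key_green (a joint): Travel of the green key of the dose reminder (confirm), m: 0 = up, 0.006 = fully down. Spring return; about 1.5 N starts it and 5 N holds it fully down.
- key_green_top (a point): Centre of the top face of the green key when up: a round green plastic button, 28 mm across, standing 10 mm proud of a grey collar 44 mm across and 12 mm tall, pressed straight down. Its top is 52 mm above the desk. The order of the four colours along the row differs from time to time.
- key_yellow (a joint): Travel of the yellow key of the dose reminder (snooze (to be left alone)), m: 0 = up, 0.006 = fully down. Spring return; about 1.5 N starts it and 5 N holds it fully down.
- key_yellow_top (a point): Centre of the top face of the yellow key when up: a round yellow plastic button, 28 mm across, standing 10 mm proud of a grey collar 44 mm across and 12 mm tall, pressed straight down. Its top is 52 mm above the desk. The order of the four colours along the row differs from time to time.
- reminder: Dose reminder: white box fixed to the desk, 130 (x) x 214 (y) x 30 mm (z), with a black display strip; four round keys in a row along its y, 50 mm apart, 25 mm to the -x side of its middle. Origin at the centre of its underside. It may be on the left or on the right of the desk.
- bottle: Amber vitamin bottle, 64 mm across, clamped upright in a grey round stand (104 mm across, 20 mm tall) that is fixed to the desk, so it neither moves nor turns. Origin at the centre of the stand's underside, z up along the bottle's axis. Bottle shoulder ends 95 mm above the desk; white neck 26 mm across with three lugs above it. It may be on the left or on the right of the desk.
- bottle_mouth (a point): Centre of the bottle's mouth (top of the neck), on the bottle's axis, 124 mm above the desk. When closed it is hidden inside the cap.
- cap: White push-and-turn safety cap, 48 mm across (50 mm over its fine ribs), 28 mm tall, 30 g, two red arrows on top. Origin at the centre of its lower rim, z up; closed, the rim is 108 mm and the top 136 mm above the desk. A spring disc under it pushes up with 5 N. Three notches lock it: unless pressed down it neither turns nor lifts. 4 mm down (7.5 N) clears the notches; it bottoms at 7 mm (9 N).
- cap_top (a point): Centre of the cap's top face, 28 mm above its origin. Kept down, the cap turns anticlockwise seen from above (as its arrows show). It comes free when turned by 55 to 80 degrees (best 67), and a stop ends the turn at about 82. If let up before 55 it catches again. It then lifts off straight up and is clear of the neck and spring disc after 25 mm.
- stapler: Black and red stapler, 135 x 34 x 45 mm, long along its own x, loose, lying near the middle of the desk.
- mug: White mug, 82 mm across, 95 mm tall, handle at its +y side, loose, far side of the desk.
- notebook: Blue closed notebook, 140 x 200 x 19 mm, loose, far left.
- pill_week_box: Blue weekly pill box with seven lids, 35 x 165 x 23 mm, loose, far right of the middle.
- pen_cup: Dark square pen cup, 75 x 75 x 100 mm with pens up to 150 mm, loose, far right.
- glasses_case: Black spectacle case, 160 x 60 x 35 mm, loose, near left.
- succulent: Small plant in a terracotta pot, 90 mm across, about 150 mm tall, loose, far left.
There are look-alikes about, which are no part of the job. What is shaped like the cap but pink is not meant.

How it is judged:
On the way, in this order (a step that is already met when the one before it is completed fails the run):
1. the red key is fully pressed while the other keys are up (value of joint key_red above 0.0045 m and value of joint each of key_blue, key_green, key_yellow below 0.0015 m), for 0.05 s.
2. the blue key is fully pressed while the other keys are up (value of joint key_blue above 0.0045 m and value of joint each of key_red, key_green, key_yellow below 0.0015 m), for 0.05 s.
3. the green key is fully pressed while the other keys are up (value of joint key_green above 0.0045 m and value of joint each of key_red, key_blue, key_yellow below 0.0015 m), for 0.05 s.
4. all keys are up again (value of joint each of key_red, key_blue, key_green, key_yellow below 0.0015 m), for 0.1 s.
5. the still closed cap is pushed down (z of cap in the frame of bottle below 0.1048 m and angle between the x axis of cap and the x axis of bottle, either way round below 0.3 rad), for 0.05 s.
6. the cap is twisted round by 50 degrees or more while it is down on the neck (angle between the x axis of cap and the x axis of bottle, either way round above 0.87 rad and z of cap in the frame of bottle below 0.1095 m), for 0.02 s.
At the end, for the whole second after the job is handed in: The gripper holds the cap still (under 30 mm/s) and level (within 0.3 rad), its lower rim 30 to 110 mm above the bottle's mouth and within 25 mm of its axis, touching nothing else; all keys are up (all of step 4 and z of cap in the frame of bottle_mouth between 0.03 and 0.11 m and horizontal distance between cap and bottle_mouth below 0.025 m and angle between cap's own z axis and vertical below 0.3 rad and linear speed of cap below 0.03 m/s and contact force between the fingers and cap above 1 N and contact force between cap and bottle below 0.1 N); the arm keeps its last pose, push and grip.
It fails at once if the yellow key is pressed (value of joint key_yellow above 0.003 m).
It fails at once if two keys are pressed at once (value of joint each of key_red, key_blue above 0.003 m or value of joint each of key_red, key_green above 0.003 m or value of joint each of key_red, key_yellow above 0.003 m or value of joint each of key_blue, key_green above 0.003 m or value of joint each of key_blue, key_yellow above 0.003 m or value of joint each of key_green, key_yellow above 0.003 m).
It fails at once if another thing on the desk is shifted by more than 30 mm (distance of any of stapler, mug, notebook, pill_week_box, pen_cup, glasses_case, succulent from where it was at the start of the episode above 0.03 m).
It also fails if it takes over 58 s, if anything falls off the work surface, if the arm or the gripper's body presses on something with over 40 N, if the wrist force passes 120 N, or if a joint passes its speed limit or range.

## Working session

There is one attempt and no reset: what is moved stays moved. The work goes in short steps, Python scripts to look and compute and a tool call to move; the robot and the scene stay as the last step left them, time stands still between calls to the robot, and variables do not carry over. Pictures are saved under pics/ and viewed, at most 10 in all, crops included, and the job is handed in when it is done.

Besides the shell and the picture viewer there is one more tool, called after "Emit:" as name(argument=value, ...) on one line, values as JSON. play_rows: Moves the arm, as the interface text tells. Its arguments: {"type":"object","properties":{"targets":{"type":"array"},"jaw":{"type":"number"},"newtons":{"type":"number"}},"required":["targets"]}

```bash
mkdir -p pics; cat > h.py <<'E'
import numpy as np, cv2
from cell import telemetry, optics, order
def grab(n):
    return optics.read_camera(n)
def pts(c):
    "world point per pixel from depth"
    K=np.array(c["intrinsics"]);k1=float(c["k1"]);d=c["range_z"];h,w=d.shape
    u,v=np.meshgrid(np.arange(w),np.arange(h))
    uv=np.stack([u,v],-1).reshape(-1,1,2).astype(np.float64)
    s=cv2.undistortPoints(uv,K.astype(float),np.array([k1,0,0,0,0.])).reshape(h,w,2)
    P=np.stack([s[...,0]*d,-s[...,1]*d,-d],-1)
    T=np.array(c["world_from_camera"]);W=P@T[:3,:3].T+T[:3,3]
    W[d<=0]=np.nan
    return W,s,T
def ray_plane(c,s,z):
    T=np.array(c["world_from_camera"]);D=np.stack([s[...,0],-s[...,1],-np.ones(s.shape[:-1])],-1)@T[:3,:3].T
    return T[:3,3]+D*((z-T[2,3])/D[...,2])[...,None]
E
python3 - <<'E'
from h import *
print(telemetry.sense())
for n in("top","side"):
    c=grab(n);cv2.imwrite(f"pics/{n}0.png",c["color"][...,::-1]);print(n,c["intrinsics"],c["k1"],c["world_from_camera"])
    W,s,T=pts(c)
    hsv=cv2.cvtColor(c["color"],cv2.COLOR_RGB2HSV)
    ok=(W[...,2]>.04)&(W[...,2]<.065)&(hsv[...,1]>110)&(hsv[...,2]>60)
    for k,(a,b) in dict(red=(-8,8),blue=(100,130),green=(40,90),yellow=(20,36)).items():
        H=hsv[...,0].astype(int);H=np.where(H>170,H-180,H)
        m=(ok&(H>=a)&(H<=b)).astype(np.uint8)
        N,L,S,C=cv2.connectedComponentsWithStats(m)
        for i in range(1,N):
            if S[i,4]>25: print(k,C[i].round(1),S[i],np.median(W[L==i],0).round(4),ray_plane(c,s[L==i],.052).mean(0).round(4))
    m=((W[...,2]>.128)&(W[...,2]<.142)).astype(np.uint8)
    N,L,S,C=cv2.connectedComponentsWithStats(m)
    for i in range(1,N):
        if S[i,4]>60: print("h136",C[i].round(1),S[i],np.median(W[L==i],0).round(4),np.median(c["color"][L==i],0))
E
```

```text
{'t': 0.0, 'joint_pos': array([ 1.23851377,  0.61590135, -0.01260125,  1.42492621,  0.00808144,
        1.10336698, -0.04041481]), 'dq': array([-0.00100508,  0.00056631,  0.00092612,  0.00027195,  0.00087797,
        0.0007869 , -0.00038515]), 'joint_torque': array([-7.91127077e-04, -4.69213951e+01,  2.59208707e-01, -1.71032488e+01,
        1.00471699e-02,  9.67932923e-03,  4.73838249e-07]), 'tool_pos': array([ 0.1954506 , -0.6191145 ,  0.23014071]), 'ee_rot': array([-1.25887360e-03,  9.88331700e-01,  1.52311594e-01, -2.08574224e-04]), 'contact_force': array([ 0.46640282, -0.38819215, -0.1389215 ]), 'ft_torque': array([ 0.03128612, -0.03035142,  0.00288932]), 'gripper_force': 0.0, 'width': 0.08556865219315145}
top [[456.06122194   0.         322.70031954]
 [  0.         456.06122194 201.3720284 ]
 [  0.           0.           1.        ]] -0.060086795094889726 [[-0.01790887  0.99467316 -0.10151145  0.45979542]
 [-0.99983363 -0.01746461  0.00526348  0.02996462]
 [ 0.00346258  0.10158882  0.99482045  1.29617593]
 [ 0.          0.          0.          1.        ]]
red [272.8 214.7] [268
[... 2804 characters left out ...]
5603 0.2651 0.052 ]
green [311.8 303.7] [306 298  13  12 128] [0.5632 0.3162 0.0527] [0.5633 0.3146 0.052 ]
yellow [317.2 269.7] [311 265  13  11 117] [0.5574 0.2162 0.051 ] [0.5573 0.2172 0.052 ]
h136 [153.6  43.1] [  0  29 340  53 867] [ 1.8149 -1.9578  0.135 ] [168. 102.  76.]
h136 [609.2  46.4] [579  44  61   5 133] [-1.2555 -1.9704  0.1348] [113.  65.  50.]
h136 [313.8  51.4] [280  48  69   7 189] [ 0.6461 -1.481   0.1358] [103.  62.  39.]
h136 [242.7 104.7] [228  97  29  11 118] [ 0.8636 -0.5554  0.135 ] [166.  110.5  62. ]
h136 [319.9 152.1] [312 148  17  10 135] [ 0.569  -0.1846  0.1349] [241. 223. 210.]
h136 [546.9 202.5] [523 187  54  24 287] [0.032  0.0498 0.135 ] [110.  56.  47.]
```

View pics/top0.png

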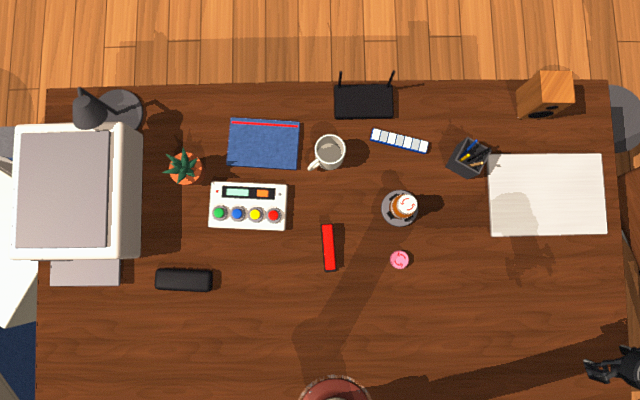

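View pics/side0.png

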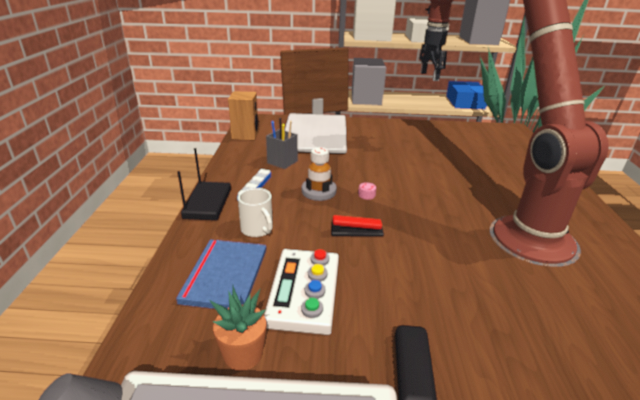

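Top: keys left to right are green (219,212), blue (237,213), yellow (254,214), red (273,215), and the white cap is at (407,204). The pink decoy is at (400,260). Side: red (320,254) to green (312,304), cap at (320,152). The two views agree to about 5 mm.

```bash
cat >> h.py <<'E'
from scipy.spatial.transform import Rotation as R
def share(*targets):
    "tool-axis shares of 500 mm to world targets, from the measured pose"
    s=telemetry.sense();q=s["ee_rot"];r=R.from_quat(np.r_[q[1:],q[0]])
    print("t",round(s["t"],2),"tcp",s["tool_pos"].round(4),"rpy-mat z",r.as_matrix()[:,2].round(4),"x",r.as_matrix()[:,0].round(4),"F",s["contact_force"].round(1),"w",s["width"].round(4),"q",s["joint_pos"].round(2))
    for t in targets: print(t,(r.inv().apply(np.array(t)-s["tool_pos"])/.5).round(4))
E
python3 -c "
from h import *
share((.45,-.25,.23),(.5,0,.2),(.553,.163,.11))"
```

```text
Traceback (most recent call last):
  File "h.py", line 22, in share
    print("t",round(s["t"],2),"tcp",s["tool_pos"].round(4),"rpy-mat z",r.as_matrix()[:,2].round(4),"x",r.as_matrix()[:,0].round(4),"F",s["contact_force"].round(1),"w",s["width"].round(4),"q",s["joint_pos"].round(2))
                                                                                                                                                                       ^^^^^^^^^^^^^^^^
AttributeError: 'float' object has no attribute 'round'
```

```bash
sed -i 's/s\["width"\].round(4)/round(s["width"],4)/' h.py
python3 -c "
from h import *
share((.45,-.25,.23),(.5,0,.2),(.553,.163,.11))"
```

```text
t 0.1 tcp [ 0.1955 -0.6192  0.2302] rpy-mat z [-8.0e-04  2.2e-03 -1.0e+00] x [ 0.9536  0.3011 -0.    ] F [-0.2  0.4  0.3] w 0.0855 q [ 1.24  0.62 -0.01  1.42  0.01  1.1  -0.04]
(0.45, -0.25, 0.23) [ 0.7078 -0.5508  0.0018]
(0.5, 0, 0.2) [ 0.9537 -0.9973  0.0628]
(0.553, 0.163, 0.11) [ 1.1529 -1.2759  0.2434]
```

Emit:
play_rows(targets=[[[0.7,-0.55,0],[0,0,0]],[[0.7,-0.55,0],[0,0,0]],[[0.7,-0.55,0],[0,0,0]],[[0.7,-0.55,0],[0,0,0]],[[0.7,-0.55,0],[0,0,0]],[[0.7,-0.55,0],[0,0,0]],[[0.7,-0.55,0],[0,0,0]],[[0.7,-0.55,0],[0,0,0]],[[0.7,-0.55,0],[0,0,0]],[[0.7,-0.55,0],[0,0,0]]], jaw=-1)

```text
t: 0.93
tool_pos: [0.4311, -0.2737, 0.2312]
ee_rot: [-0.0, 0.988, 0.152, -0.0]
contact_force: [1.4, -0.2, -0.3]
width: -0.0001
gripper_force: 0.0
```

```bash
python3 -c "
from h import *
share((.5,0,.2),(.553,.163,.11))"
```

```text
t 0.93 tcp [ 0.4311 -0.2737  0.2312] rpy-mat z [-5.e-04  3.e-04 -1.e+00] x [ 9.536e-01  3.009e-01 -4.000e-04] F [ 1.4 -0.2 -0.3] w -0.0001 q [ 0.57  0.4  -0.07  1.82  0.03  0.92 -0.78]
(0.5, 0, 0.2) [ 0.2961 -0.4806  0.0624]
(0.553, 0.163, 0.11) [ 0.4954 -0.7595  0.2425]
```

Emit:
play_rows(targets=[[[0.3,-0.48,0],[0,0,0]],[[0.3,-0.48,0],[0,0,0]],[[0.3,-0.48,0],[0,0,0]],[[0.3,-0.48,0],[0,0,0]],[[0.3,-0.48,0],[0,0,0]],[[0.3,-0.48,0],[0,0,0]],[[0.3,-0.48,0],[0,0,0]],[[0.5,-0.76,0.16],[0,0,0]],[[0.5,-0.76,0.16],[0,0,0]],[[0.5,-0.76,0.16],[0,0,0]]])

```text
t: 1.77
tool_pos: [0.5367, 0.1078, 0.178]
ee_rot: [0.0, 0.988, 0.152, 0.0]
contact_force: [0.7, 0.6, 0.0]
width: -0.0002
gripper_force: 0.0
```

```bash
python3 -c "
from h import *
share((.553,.163,.11))"
```

```text
t 1.77 tcp [0.5367 0.1078 0.178 ] rpy-mat z [ 4.e-04 -1.e-04 -1.e+00] x [9.537e-01 3.009e-01 4.000e-04] F [0.7 0.6 0. ] w -0.0002 q [-0.15  0.52 -0.13  1.79  0.09  0.84 -1.59]
(0.553, 0.163, 0.11) [ 0.0644 -0.0956  0.1361]
```

Emit:
play_rows(targets=[[[0.064,-0.096,0.06],[0,0,0]],[[0.064,-0.096,0.06],[0,0,0]],[[0.064,-0.096,0.1],[0,0,0]],[[0.064,-0.096,0.1],[0,0,0]],[[0.064,-0.096,0.1],[0,0,0]],[[0.064,-0.096,0.1],[0,0,0]],[[0.064,-0.096,0.1],[0,0,0]],[[0.064,-0.096,0.1],[0,0,0]],[[0.064,-0.096,0.1],[0,0,0]],[[0.064,-0.096,0.1],[0,0,0]]])

```text
t: 2.6
tool_pos: [0.5529, 0.1611, 0.1294]
ee_rot: [-0.0, 0.988, 0.152, 0.001]
contact_force: [0.2, -0.7, 0.4]
width: -0.0001
gripper_force: 0.0
```

```bash
python3 - <<'E'
from h import *
share((.553,.163,.06))
for n in("wrist","side","top"):
    c=grab(n)
    if n!="top":cv2.imwrite(f"pics/{n}1.png",c["color"][...,::-1])
    W,s,T=pts(c)
    hsv=cv2.cvtColor(c["color"],cv2.COLOR_RGB2HSV)
    ok=(W[...,2]>.043)&(W[...,2]<.062)&(hsv[...,1]>110)&(hsv[...,2]>60)&(W[...,1]>.1)&(W[...,0]<.7)
    for k,(a,b) in dict(red=(-8,8),blue=(100,130),green=(40,90),yellow=(20,36)).items():
        H=hsv[...,0].astype(int);H=np.where(H>170,H-180,H)
        m=(ok&(H>=a)&(H<=b)).astype(np.uint8)
        N,L,S,C=cv2.connectedComponentsWithStats(m)
        for i in range(1,N):
            if S[i,4]>40: print(n,k,C[i].round(1),S[i],np.median(W[L==i],0).round(4),ray_plane(c,s[L==i],.052).mean(0).round(4))
E
```

```text
t 2.6 tcp [0.5529 0.1611 0.1294] rpy-mat z [ 1.2e-03  3.0e-04 -1.0e+00] x [0.9539 0.3003 0.0013] F [ 0.2 -0.7  0.4] w -0.0001 q [-0.24  0.62 -0.12  1.76  0.1   0.77 -1.68]
(0.553, 0.163, 0.06) [ 0.0012 -0.0035  0.1388]
wrist red [322.6 207.6] [ 305  190   36   36 1034] [0.555  0.1612 0.051 ] [0.5552 0.1612 0.052 ]
wrist blue [193.5 161. ] [ 175  143   38   37 1074] [0.5605 0.2596 0.051 ] [0.5608 0.2593 0.052 ]
wrist green [125.7 135.7] [ 106  117   40   39 1165] [0.5639 0.3087 0.051 ] [0.5641 0.3082 0.052 ]
wrist yellow [259.8 184.5] [ 241  166   38   38 1103] [0.5581 0.21   0.0509] [0.5583 0.2099 0.052 ]
side red [319.7 254.5] [314 250  12  10 101] [0.5538 0.1666 0.0514] [0.5541 0.1669 0.052 ]
side blue [314.7 285.6] [309 280  12  12 118] [0.56   0.2665 0.0528] [0.5602 0.2651 0.052 ]
side green [311.8 303.7] [306 298  13  12 128] [0.5633 0.3159 0.053 ] [0.5634 0.3146 0.052 ]
side yellow [317.3 269.6] [311 265  13  11 112] [0.5573 0.2158 0.0509] [0.5571 0.2169 0.052 ]
top green [218.5 212.4] [214 208  10  10  74] [0.5621 0.3096 0.0525] [0.5615 0.3097 0.052 ]
```

View pics/wrist1.png

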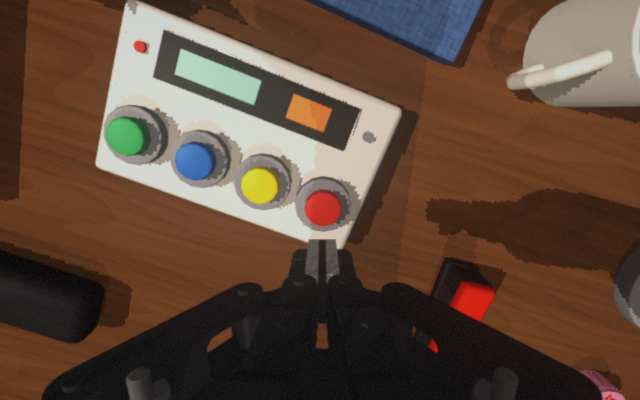

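The wrist view shows the red key at (323,208), just ahead of the fingertips at (322,245), and it agrees with the other views. I'll press red.

Emit:
play_rows(targets=[[[0.002,-0.002,0.08],[0,0,0]],[[0.002,-0.002,0.14],[0,0,0]],[[0.002,-0.002,0.15],[0,0,0]],[[0.002,-0.002,0.158],[0,0,0]],[[0.002,-0.002,0.164],[0,0,0]],[[0.002,-0.002,0.168],[0,0,0]],[[0.002,-0.002,0.17],[0,0,0]],[[0.002,-0.002,0.17],[0,0,0]],[[0.002,-0.002,0.17],[0,0,0]],[[0.002,-0.002,0.17],[0,0,0]]])

```text
t: 3.58
tool_pos: [0.5531, 0.1628, 0.0461]
ee_rot: [0.0, 0.988, 0.152, 0.0]
contact_force: [-4.0, -1.3, 8.6]
width: -0.0001
gripper_force: 4.2
```

Emit:
play_rows(targets=[[[0,0,0.003],[0,0,0]],[[0,0,0.003],[0,0,0]],[[0,0,-0.08],[0,0,0]],[[0,0,-0.08],[0,0,0]],[[0.072,-0.184,-0.08],[0,0,0]],[[0.072,-0.184,-0.08],[0,0,0]],[[0.072,-0.184,-0.08],[0,0,0]],[[0.072,-0.184,-0.08],[0,0,0]],[[0.072,-0.184,-0.03],[0,0,0]],[[0.072,-0.184,-0.03],[0,0,0]]])

```text
t: 4.42
tool_pos: [0.5587, 0.2602, 0.0567]
ee_rot: [0.001, 0.988, 0.152, -0.001]
contact_force: [-0.8, -0.2, -1.9]
width: 0.0001
gripper_force: 0.0
```

```bash
python3 -c "
from h import *
share((.5597,.261,.046))"
```

```text
t 4.42 tcp [0.5587 0.2602 0.0567] rpy-mat z [-0.0026 -0.0024 -1.    ] x [ 0.9535  0.3014 -0.0032] F [-0.8 -0.2 -1.9] w 0.0001 q [-0.41  0.77 -0.1   1.69  0.11  0.69 -1.83]
(0.5597, 0.261, 0.046) [ 0.0025 -0.0009  0.0214]
```

Emit:
play_rows(targets=[[[0.001,0,0.01],[0,0,0]],[[0.001,0,0.018],[0,0,0]],[[0.001,0,0.024],[0,0,0]],[[0.001,0,0.029],[0,0,0]],[[0.001,0,0.032],[0,0,0]],[[0.001,0,0.034],[0,0,0]],[[0.001,0,0.034],[0,0,0]],[[0.001,0,0.034],[0,0,0]],[[0.001,0,0.034],[0,0,0]],[[0.001,0,0.034],[0,0,0]]])

```text
t: 5.25
tool_pos: [0.5614, 0.2608, 0.0459]
ee_rot: [0.0, 0.988, 0.152, 0.001]
contact_force: [-5.3, -3.9, 20.3]
width: -0.0
gripper_force: 9.9
```

Emit:
play_rows(targets=[[[0,0,0],[0,0,0]],[[0,0,-0.08],[0,0,0]],[[0,0,-0.08],[0,0,0]],[[0.036,-0.091,-0.08],[0,0,0]],[[0.036,-0.091,-0.08],[0,0,0]],[[0.036,-0.091,-0.08],[0,0,0]],[[0.036,-0.091,-0.034],[0,0,0]],[[0.036,-0.091,-0.034],[0,0,0]],[[0.036,-0.091,-0.034],[0,0,0]],[[0.036,-0.091,-0.034],[0,0,0]]])

```text
t: 6.08
tool_pos: [0.5642, 0.3094, 0.059]
ee_rot: [0.0, 0.988, 0.152, 0.0]
contact_force: [-0.0, -0.5, -0.2]
width: -0.0004
gripper_force: 0.0
```

```bash
python3 -c "
from h import *
share((.563,.31,.046))"
```

```text
t 6.08 tcp [0.5642 0.3094 0.059 ] rpy-mat z [ 3.e-04 -4.e-04 -1.e+00] x [9.540e-01 2.999e-01 2.000e-04] F [-0.  -0.5 -0.2] w -0.0004 q [-0.48  0.8  -0.09  1.61  0.1   0.74 -1.88]
(0.563, 0.31, 0.046) [-0.0019 -0.0019  0.0261]
```

Emit:
play_rows(targets=[[[0,0,0.012],[0,0,0]],[[0,0,0.018],[0,0,0]],[[0,0,0.024],[0,0,0]],[[0,0,0.029],[0,0,0]],[[0,0,0.032],[0,0,0]],[[0,0,0.033],[0,0,0]],[[0,0,0.033],[0,0,0]],[[0,0,0.033],[0,0,0]],[[0,0,0.033],[0,0,0]],[[0,0,0.033],[0,0,0]]])

```text
t: 6.92
tool_pos: [0.5648, 0.3103, 0.0459]
ee_rot: [-0.0, 0.988, 0.152, 0.001]
contact_force: [-4.5, -2.4, 18.4]
width: -0.0002
gripper_force: 8.9
```

Emit:
play_rows(targets=[[[0,0,0],[0,0,0]],[[0,0,-0.08],[0,0,0]],[[0,0,-0.16],[0,0,0]],[[-0.05,0.16,-0.35],[0,0,0]],[[-0.05,0.16,-0.35],[0,0,0]],[[-0.05,0.16,-0.35],[0,0,0]],[[-0.295,0.956,-0.4],[0,0,0]],[[-0.295,0.956,-0.4],[0,0,0]],[[-0.295,0.956,-0.4],[0,0,0]],[[-0.295,0.956,-0.4],[0,0,0]]], jaw=1)

```text
t: 7.75
tool_pos: [0.5646, 0.0595, 0.2265]
ee_rot: [-0.0, 0.988, 0.153, -0.0]
contact_force: [0.8, 0.0, 0.2]
width: 0.0855
gripper_force: 0.0
```

```bash
python3 -c "
from h import *
share((.568,-.19,.25))"
```

```text
t 7.75 tcp [0.5646 0.0595 0.2265] rpy-mat z [-1.e-04  0.e+00 -1.e+00] x [ 9.534e-01  3.016e-01 -1.000e-04] F [0.8 0.  0.2] w 0.0855 q [-0.07  0.49 -0.11  1.67  0.06  0.98 -1.47]
(0.568, -0.19, 0.25) [-0.1439  0.4778 -0.0469]
```

Emit:
play_rows(targets=[[[-0.144,0.478,-0.047],[0,0,0]],[[-0.144,0.478,-0.047],[0,0,0]],[[-0.144,0.478,-0.047],[0,0,0]],[[-0.144,0.478,-0.047],[0,0,0]],[[-0.144,0.478,-0.047],[0,0,0]],[[-0.144,0.478,-0.047],[0,0,0]],[[-0.144,0.478,-0.047],[0,0,0]],[[-0.144,0.478,-0.047],[0,0,0]],[[-0.144,0.478,-0.047],[0,0,0]],[[-0.144,0.478,-0.047],[0,0,0]]])

```text
t: 8.58
tool_pos: [0.5686, -0.1859, 0.2495]
ee_rot: [-0.001, 0.988, 0.154, -0.0]
contact_force: [0.7, 0.5, 0.0]
width: 0.0855
gripper_force: 0.0
```

```bash
python3 - <<'E'
from h import *
for n in("wrist","side"):
    c=grab(n)
    cv2.imwrite(f"pics/{n}2.png",c["color"][...,::-1])
    W,s,T=pts(c)
    m=((W[...,2]>.13)&(W[...,2]<.142)&(np.hypot(W[...,0]-.568,W[...,1]+.19)<.05)).astype(np.uint8)
    N,L,S,C=cv2.connectedComponentsWithStats(m)
    for i in range(1,N):
        if S[i,4]>60:
            p=W[L==i];(x,y),r=cv2.minEnclosingCircle(ray_plane(c,s[L==i],.136)[:,:2].astype(np.float32))
            print(n,C[i].round(1),S[i],np.median(p,0).round(4),p.mean(0).round(4),"circ",round(x,4),round(y,4),round(r,4),np.median(c["color"][L==i],0))
share((.568,-.19,.15))
E
```

```text
wrist [330.3 196.9] [ 302  169   57   56 2426] [ 0.5707 -0.1926  0.1352] [ 0.5706 -0.1927  0.1351] circ 0.5707 -0.1924 0.0246 [235. 238. 224.]
side [320.  151.8] [312 148  17   9 123] [ 0.5686 -0.1861  0.1352] [ 0.5688 -0.1867  0.1349] circ 0.5689 -0.1844 0.0285 [245. 229. 215.]
t 8.68 tcp [ 0.5688 -0.1859  0.2497] rpy-mat z [-3.0e-04  1.3e-03 -1.0e+00] x [9.525e-01 3.046e-01 1.000e-04] F [ 0.7  1.  -0.5] w 0.0856 q [ 0.33  0.52 -0.09  1.55  0.05  1.07 -1.03]
(0.568, -0.19, 0.15) [-0.004   0.0077  0.1993]
```

View pics/wrist2.png

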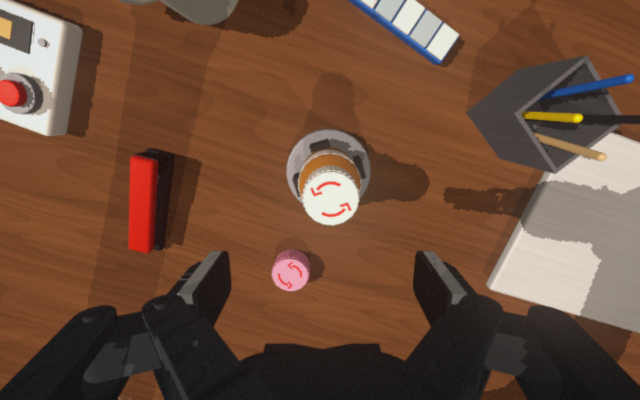

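The wrist view shows the white cap at (330,197), with a circle radius of 24.6 mm, which fits. The pink decoy is at (291,271), clear of the fingers. Next I'll lower around the cap.

Emit:
play_rows(targets=[[[-0.002,0.008,0.08],[0,0,0]],[[-0.002,0.008,0.16],[0,0,0]],[[-0.002,0.008,0.2],[0,0,0]],[[-0.002,0.008,0.23],[0,0,0]],[[-0.002,0.008,0.25],[0,0,0]],[[-0.002,0.008,0.27],[0,0,0]],[[-0.002,0.008,0.29],[0,0,0]],[[-0.002,0.008,0.29],[0,0,0]],[[-0.002,0.008,0.29],[0,0,0]],[[-0.002,0.008,0.29],[0,0,0]]])

```text
t: 9.52
tool_pos: [0.5694, -0.1925, 0.1057]
ee_rot: [0.0, 0.988, 0.152, 0.001]
contact_force: [0.5, 0.1, 0.4]
width: 0.0855
gripper_force: 0.0
```

```bash
python3 - <<'E'
from h import *
share((.569,-.19,.104))
c=grab("wrist");cv2.imwrite("pics/w3.png",c["color"][...,::-1])
E
```

```text
t 9.52 tcp [ 0.5694 -0.1925  0.1057] rpy-mat z [ 1.8e-03 -5.0e-04 -1.0e+00] x [0.9536 0.3012 0.0016] F [0.5 0.1 0.4] w 0.0855 q [ 0.34  0.68 -0.07  1.71  0.07  0.75 -1.04]
(0.569, -0.19, 0.104) [ 0.0007 -0.0051  0.0034]
```

View pics/w3.png

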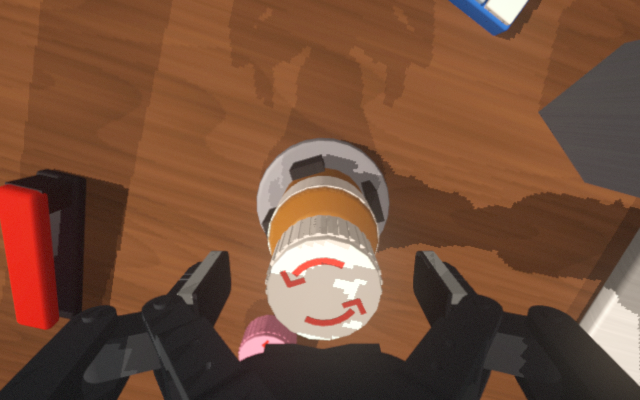

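The cap sits centred between the fingers, at (323,287) against a finger midpoint of x≈322. Closing now.

Emit:
play_rows(targets=[[[0,0,0.003],[0,0,0]],[[0,0,0.003],[0,0,0]],[[0,0,0.003],[0,0,0]],[[0,0,0.003],[0,0,0]],[[0,0,0.003],[0,0,0]],[[0,0,0.003],[0,0,0]],[[0,0,0.003],[0,0,0]],[[0,0,0.003],[0,0,0]],[[0,0,0.003],[0,0,0]],[[0,0,0.003],[0,0,0]]], jaw=-1, newtons=60)

```text
t: 10.4
tool_pos: [0.5691, -0.193, 0.1038]
ee_rot: [0.001, 0.988, 0.152, 0.0]
contact_force: [-1.7, -1.4, 4.8]
width: 0.0471
gripper_force: 61.2
```

Emit:
play_rows(targets=[[[0,0,0.002],[0,0,0]],[[0,0,0.004],[0,0,0]],[[0,0,0.006],[0,0,0]],[[0,0,0.008],[0,0,0]],[[0,0,0.01],[0,0,0]],[[0,0,0.012],[0,0,0]],[[0,0,0.014],[0,0,0]],[[0,0,0.014],[0,0,0]],[[0,0,0.014],[0,0,0]],[[0,0,0.014],[0,0,0]]])

```text
t: 11.23
tool_pos: [0.5691, -0.1931, 0.0974]
ee_rot: [0.001, 0.988, 0.152, 0.001]
contact_force: [-1.8, -1.1, 7.8]
width: 0.0467
gripper_force: 61.5
```

```bash
python3 - <<'E'
from h import *
share()
c=grab("wrist");W,s,T=pts(c)
m=(W[...,2]>.12)&(W[...,2]<.142)&(np.hypot(W[...,0]-.569,W[...,1]+.19)<.02)
print(np.median(W[m],0),m.sum())
E
```

```text
t 11.23 tcp [ 0.5691 -0.1931  0.0974] rpy-mat z [ 0.0012 -0.001  -1.    ] x [9.537e-01 3.008e-01 8.000e-04] F [-1.8 -1.1  7.8] w 0.0467 q [ 0.34  0.69 -0.07  1.71  0.07  0.74 -1.04]
[ 0.56991769 -0.18969054  0.12864303] 6641
```

Emit:
play_rows(targets=[[[0,0,0.003],[0,0,0]],[[0,0,0.003],[0,0,-0.11]],[[0,0,0.003],[0,0,-0.22]],[[0,0,0.003],[0,0,-0.33]],[[0,0,0.003],[0,0,-0.44]],[[0,0,0.003],[0,0,-0.55]],[[0,0,0.003],[0,0,-0.66]],[[0,0,0.003],[0,0,-0.77]],[[0,0,0.003],[0,0,-0.88]],[[0,0,0.003],[0,0,-0.98]]])

```text
t: 12.12
tool_pos: [0.57, -0.1921, 0.0971]
ee_rot: [0.001, 0.858, 0.514, 0.001]
contact_force: [-2.6, -0.3, 13.2]
width: 0.047
gripper_force: 62.0
```

```bash
python3 - <<'E'
from h import *
share()
c=grab("wrist");cv2.imwrite("pics/w4.png",c["color"][...,::-1]);W,s,T=pts(c)
m=(W[...,2]>.12)&(W[...,2]<.142)&(np.hypot(W[...,0]-.569,W[...,1]+.19)<.02)
print(np.median(W[m],0),m.sum())
E
```

```text
t 12.12 tcp [ 0.57   -0.1921  0.0971] rpy-mat z [ 3.1e-03 -4.0e-04 -1.0e+00] x [0.4717 0.8818 0.0011] F [-2.6 -0.3 13.2] w 0.047 q [ 0.47  0.71 -0.29  1.71  0.28  0.76 -0.45]
[ 0.56943938 -0.18922658  0.1283803 ] 6692
```

View pics/w4.png

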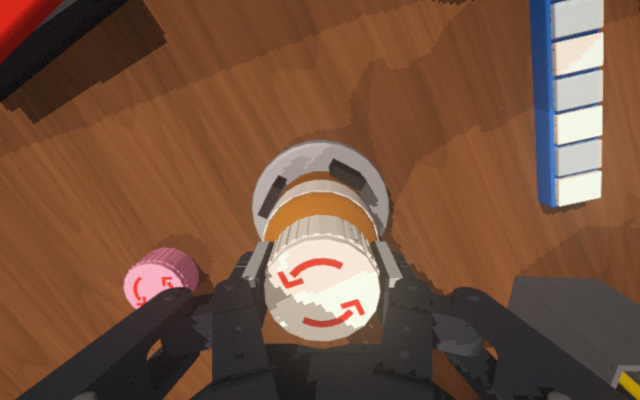

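The red arrows at (285,280) and (355,308) look the same relative to the gripper as before. So the cap is turning with the tool, 44° so far, while held down.

Emit:
play_rows(targets=[[[0,0,0],[0,0,-0.11]],[[0,0,0],[0,0,-0.22]],[[0,0,0],[0,0,-0.33]],[[0,0,0],[0,0,-0.42]],[[0,0,0],[0,0,-0.5]],[[0,0,0],[0,0,-0.5]],[[0,0,0],[0,0,-0.5]],[[0,0,0],[0,0,-0.5]],[[0,0,0],[0,0,-0.5]],[[0,0,0],[0,0,-0.5]]])

```text
t: 13.0
tool_pos: [0.5694, -0.1919, 0.0971]
ee_rot: [0.001, 0.742, 0.67, 0.001]
contact_force: [-3.6, 0.0, 14.6]
width: 0.0468
gripper_force: 62.0
```

```bash
python3 - <<'E'
from h import *
share()
E
```

```text
t 13.0 tcp [ 0.5694 -0.1919  0.0971] rpy-mat z [ 1.8e-03 -4.0e-04 -1.0e+00] x [ 1.021e-01  9.948e-01 -2.000e-04] F [-3.6  0.  14.6] w 0.0468 q [ 0.53  0.72 -0.4   1.71  0.38  0.79 -0.15]
```

Emit:
play_rows(targets=[[[0,0,-0.01],[0,0,0]],[[0,0,-0.02],[0,0,0]],[[0,0,-0.035],[0,0,0]],[[0,0,-0.055],[0,0,0]],[[0,0,-0.08],[0,0,0]],[[0,0,-0.105],[0,0,0]],[[0,0,-0.13],[0,0,0]],[[0,0,-0.15],[0,0,0]],[[0,0,-0.165],[0,0,0]],[[0,0,-0.168],[0,0,0]]])

```text
t: 13.83
tool_pos: [0.5693, -0.1923, 0.1802]
ee_rot: [0.001, 0.742, 0.67, 0.001]
contact_force: [-0.0, 0.3, -0.2]
width: 0.0469
gripper_force: 61.5
```

Emit:
play_rows(targets=[[[0,0,0],[0,0,0]],[[0,0,0],[0,0,0]],[[0,0,0],[0,0,0]],[[0,0,0],[0,0,0]],[[0,0,0],[0,0,0]],[[0,0,0],[0,0,0]],[[0,0,0],[0,0,0]],[[0,0,0],[0,0,0]],[[0,0,0],[0,0,0]],[[0,0,0],[0,0,0]]])

```text
t: 14.67
tool_pos: [0.5688, -0.1924, 0.1788]
ee_rot: [-0.0, 0.742, 0.67, 0.0]
contact_force: [-0.3, 1.1, -0.8]
width: 0.0474
gripper_force: 61.5
```

```bash
python3 - <<'E'
from h import *
share()
c=grab("wrist");W,s,T=pts(c)
m=(W[...,2]>.19)&(W[...,2]<.23)&(np.hypot(W[...,0]-.569,W[...,1]+.19)<.02)
print(np.median(W[m],0),m.sum())
a=cv2.resize(c["color"],(480,300))
c=grab("side");b=c["color"][90:240,240:400];b=cv2.resize(b,(320,300))
cv2.imwrite("pics/f.png",np.hstack([a,b])[...,::-1])
E
```

```text
t 14.67 tcp [ 0.5688 -0.1924  0.1788] rpy-mat z [ 0.e+00  1.e-04 -1.e+00] x [1.024e-01 9.947e-01 1.000e-04] F [-0.3  1.1 -0.8] w 0.0474 q [ 0.56  0.63 -0.45  1.63  0.32  0.96 -0.1 ]
[ 0.56909789 -0.18909278  0.2100421 ] 6734
```

View pics/f.png

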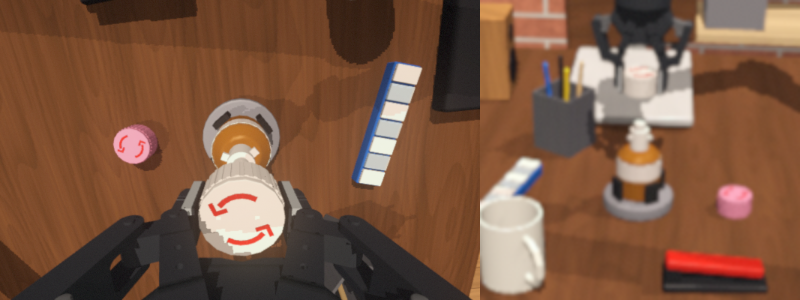

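The left panel shows the cap level in the gripper at (242,215), with the bare neck and lugs below it. The right panel shows it above the open bottle. The cap's top is at 0.210 m, so the rim is at about 0.182 m, 58 mm over the mouth.

```bash
python3 -c "
from cell import order
print(order.sign_off())"
```

```text
the job is handed in; nothing more can be done
None
```

I pressed red, blue and green in that order, then twisted the cap off; the job is handed in with the gripper holding it level, about 58 mm over the open bottle's mouth, though sign-off returned no verdict.

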